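# Bring the row of thread spools up to the stop

### The job

The next sewer takes her thread at the stopped end of the feed lane: push the row of five thread spools along the lane, all together as one train, until the front spool is fully up against the end stop and no gaps are left. Only push them along with the fingers, gently and without ramming them; do not grip, lift or tip them, do not break up the row, and leave the other things on the bench alone.

Things in the scene. Friction and masses are not known exactly. Their poses are not given: they have to be found in the camera images.
- lane: fixed straight open-topped aluminium channel, 420 mm long, 50 mm wide inside, on a pine batten; the spools stand on its floor, 21 mm above the bench; side lips rise 16 mm above that floor. An upright stop plate, 46 mm high, closes the +x end; the -x end is an open flared mouth. Origin: underside, half-way along, on the centre line, at bench level; x along the channel to the stop, z up
- lane_stop (a point): middle of the stop's face that meets the front spool, at the level of the channel's floor: 200 mm from the lane's origin along its x; axes as the lane's
- lane_mouth (a point): open end of the channel, on the centre line at floor level: 210 mm from the lane's origin along its -x; axes as the lane's
- spool1: upright thread spool, 62 mm tall, about 0.1 kg: white flanges 46 mm across, 5 mm thick at foot and head, beige thread 41 mm across between. Origin: centre of its underside, z up. In the row it is the front one, nearest the end stop. The five stand loose and touching in the lane, 2 mm of play to each lip, and slide on its floor
- spool2: same thread spool (46 mm across, 62 mm tall, origin at the centre of its underside). In the row it is second from the stop.
- spool3: same thread spool (46 mm across, 62 mm tall, origin at the centre of its underside). In the row it is third, the middle one.
- spool4: same thread spool (46 mm across, 62 mm tall, origin at the centre of its underside). In the row it is fourth from the stop.
- spool5: same thread spool (46 mm across, 62 mm tall, origin at the centre of its underside). In the row it is the back one, nearest the open mouth; behind it the channel is empty. Sliding the whole row takes about 1 to 4 N.
- spare_spool: another spool, exactly like those in the row, standing upright on the bench beside the lane; not part of this job. Origin: centre of its underside
- shears: tailor's shears with black handles lying flat and closed on the bench, 210 mm long, 11 mm thick; not part of this job. Origin: on the pivot, at bench level; blades towards its x
- tape_roll: roll of brown tape lying flat on the bench, 90 mm across, 25 mm tall; not part of this job. Origin: centre of its underside

How it is judged:
By the outcome, as a careful person would: the job done as asked, in the order asked, and still so for the second after the job is handed in, with the robot touching nothing.
It also fails if it takes over 35 s, if anything falls off the work surface, if the arm or the gripper's body presses on something with over 40 N, if the wrist force passes 120 N, or if a joint passes its speed limit or range.

### The arm

A 6-joint arm with a two-finger parallel gripper is mounted at the origin on the work surface. World frame = base frame: x ahead of the robot, y to its left, z up, the work surface at z = 0. Lengths are in m, angles in rad, forces in N, time in s.
With the tool pointing down it reaches from about 0.325 to 0.925 m from the base axis. Payload 3.1 kg.
Tool frame: the origin (TCP) lies at the very end of the fingers, on their centre line; the grasp point (between the pads) lies 19 mm behind it; z points along the fingers, y is the line along which they close (so a half turn about z gives the same grasp; the last joint's range is limited). The gripper opens to 85 mm and grips with 20 to 120 N. Pads are 22 mm wide; open, the fingers measure 114 mm over their backs; the gripper's body (76 mm by 85 mm) begins 54 mm behind the grasp point. The pads swing forward as they close: fully open they stand 13 mm farther back than shut.
Start: joints at [-1.432, 0.217, 1.613, -0, 1.311, -0.112], TCP at [0.155, -0.605, 0.231] pointing down, gripper open.
Joint ranges: [-2.75, 2.75], [-0.78, 2.1], [0.31, 2.55], [-1.13, 4.27], [0.13, 2.63], [-2.58, 2.58]. Speed limits (rad/s): [2.79, 2.79, 3.14, 3.14, 3.14, 3.14].

### API

Orientations are given as a unit quaternion [w, x, y, z].
In Python, from plant import observe, camera, camera_params, close_job gives the robot as it stands.
- The arm moves only by the tool drive_tool, never from a script. Its argument "increments" is a list that holds one entry, the list of rows, each a list of 7 numbers: the opening, from -1 (shut) to 1 (fully open), then the shift along the tool's x, y, z in mm, then the turn, a rotation vector about the tool's x, y, z in units of 5 degrees (1.0 is 5 degrees). In form: [[[grip, x, y, z, ax, ay, az], ...]]. A call has 1 to 5 rows; each row shifts and turns the commanded pose from where the row before left it, along the tool's axes as they then stand; what a row does not reach is not made up. A row lasts 1/8 s, in which the tool goes at most 62.5 mm and 10.7 degrees, less where a joint would pass 70% of its speed; a pose out of reach is approached as far as the arm can. A call is refused whole if a number of a shift passes 62.5 or a number of a turn 1, either way. A call with a gripper value outside its range is refused whole. The fingers move at their own pace and stop on an object; the grip force is fixed at half the most. Time passes only in rows, so rows that do not move let the fingers close. It gives the time, the measured TCP pose, the force, the opening and the grip force at its end, in the units of the state.
- observe(): the state, without advancing time (a new reading comes with each control period).
- camera(name): name is "scene" or "side" or "wrist"; returns the picture (400x640x3 uint8, red, green, blue); there is no depth.
- camera_params(name): a dict with "fx", "fy", "cx", "cy" (pixels), "rvec" (rotation vector, rad) and "tvec" (3), from world to camera coordinates, as OpenCV has them. Camera axes: x right, y down, z forward; pixel columns grow to the right and rows downward; lengths in m; the calibration is good to about 2 mm. A picture is of the moment at which its call begins: read the wrist's pose just before it. camera_params takes no time and is no camera call; for the wrist camera it gives the pose at the moment of the call.
- close_job(): hands the job in; it is judged then, once.
The state is a dict: "clock": time; "joint_pos": joint angles; "qvel": joint speeds; "effort": joint torques, N m; "tool_pos": TCP position; "orientation": TCP orientation; "ft_force": force on the tool from outside, world axes, zero at the start; "torque": the same for the moment, N m; "opening": finger opening in m; "gripper_force": force on a finger pad.
Only numpy, scipy, OpenCV 4.12 (cv2) and the standard library are available. Lean on these libraries where they do the work, as an engineer would, in place of code of your own. Each camera call takes 0.05 s, during which the arm holds its last target. There are 200 camera calls.

## Working session

There is one attempt and no reset: what is moved stays moved. The work goes in short steps, Python scripts to look and compute and a tool call to move; the robot and the scene stay as the last step left them, time stands still between calls to the robot, and variables do not carry over. Pictures are saved under pics/ and viewed, at most 10 in all, crops included, and the job is handed in when it is done.

Besides the shell and the picture viewer there is one more tool, called in YAML: its name, and indented under it one key for each argument. drive_tool: Moves the arm, as the interface text tells. Its arguments: {"type":"object","properties":{"increments":{"type":"array","items":{"type":"array","items":{"type":"array","items":{"type":"number"}}}}},"required":["increments"]}

```bash
mkdir -p pics; cat > h.py <<'E'
import numpy as np, cv2
from plant import *
def ray(name,uv,z,P=None):
    p=P or camera_params(name); R=cv2.Rodrigues(np.array(p["rvec"],float))[0]; t=np.array(p["tvec"],float)
    uv=np.atleast_2d(uv).astype(float)
    d=np.c_[(uv[:,0]-p["cx"])/p["fx"],(uv[:,1]-p["cy"])/p["fy"],np.ones(len(uv))]@R
    o=-R.T@t
    return o+d*((z-o[2])/d[:,2])[:,None]
def proj(name,X):
    p=camera_params(name)
    return cv2.projectPoints(np.atleast_2d(X).astype(float),np.array(p["rvec"],float),np.array(p["tvec"],float),np.array([[p["fx"],0,p["cx"]],[0,p["fy"],p["cy"]],[0,0,1.]]),None)[0][:,0]
def save(name,f):
    im=camera(name); cv2.imwrite("pics/"+f,im[:,:,::-1]); return im
E
python3 - <<'E'
from h import *
save("scene","s1.png");save("side","d1.png")
for n in("scene","side"):
    p=camera_params(n);R=cv2.Rodrigues(np.array(p["rvec"]))[0];print(n,-R.T@np.array(p["tvec"]),p["fx"])
s=observe();print(s["clock"],s["tool_pos"],s["orientation"],s["ft_force"])
E
```

```text
scene [0.92963941 0.25367442 0.62577385] 378.97750852570823
side [ 0.38780975 -0.49890313  0.60838362] 404.93860861950384
0.1 [ 0.15504609 -0.60469689  0.23005032] [-1.11201329e-03  9.92146904e-01  1.25073117e-01  2.67559838e-06] [-0.22805075  0.06472979 -0.22546847]
```

View pics/s1.png

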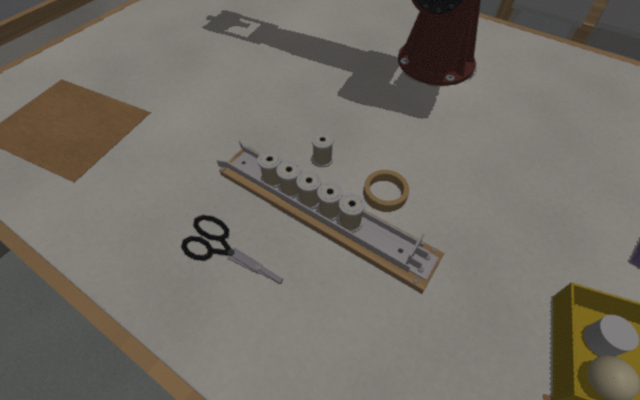

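View pics/d1.png

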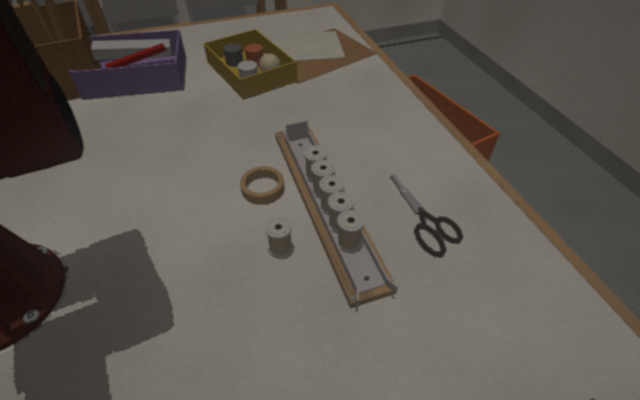

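The scene view shows the spool holes at about (270,159) to (352,204), with the stop at about (420,245). In the side view the holes run from (316,153) to (351,220), with the mouth at about (375,292) and the stop at about (297,131).

```bash
python3 - <<'E'
from h import *
def dots(f,guess):
    g=cv2.imread("pics/"+f,0).astype(float);o=[]
    for u,v in guess:
        w=g[v-4:v+5,u-5:u+6]; k=np.clip(w.max()*.65-w,0,None); yy,xx=np.mgrid[v-4:v+5,u-5:u+6]
        o.append([(k*xx).sum()/k.sum(),(k*yy).sum()/k.sum()])
    return np.array(o)
a=dots("s1.png",[(352,204),(330,191),(309,181),(289,170),(270,159),(322,140)])
b=dots("d1.png",[(316,153),(323,168),(331,184),(341,201),(351,220),(279,227)])
A=ray("scene",a,.083);B=ray("side",b,.083)
print(np.round(np.c_[a,b],1));print(np.round(np.c_[A[:,:2],B[:,:2]],4))
M=(A+B)[:5,:2]/2
d=M[0]-M[4];print("dir",np.degrees(np.arctan2(d[1],d[0])),np.linalg.norm(d)/4)
print("floor screws scene",ray("scene",[[401,251],[243,162]],.021)[:,:2],"side",ray("side",[[300,145],[367,279]],.021)[:,:2])
print("stop top side",ray("side",[[287,126],[307,122]],.067)[:,:2])
print("tape",ray("scene",[[386,186]],.025)[:,:2],"mouth lips side",ray("side",[[355,296],[393,288]],.037)[:,:2])
print("mouth lips scene",ray("scene",[[220,163],[241,144]],.037)[:,:2])
im=[cv2.resize(cv2.imread("pics/s1.png")[130:300,200:460],None,fx=3,fy=3,interpolation=2)]
cv2.imwrite("pics/c1.png",im[0])
E
```

```text
[[351.6 203.1 315.  152.2]
 [329.6 191.  322.8 167.1]
 [308.5 179.8 331.4 183.2]
 [288.5 168.8 340.6 200.6]
 [269.1 158.5 350.5 219.6]
 [322.1 138.9 278.  226.4]]
[[ 0.5891  0.0834  0.5872  0.0836]
 [ 0.5888  0.0372  0.5871  0.0375]
 [ 0.589  -0.0088  0.5873 -0.0088]
 [ 0.5887 -0.0548  0.5871 -0.055 ]
 [ 0.5889 -0.101   0.5871 -0.1013]
 [ 0.4895 -0.0465  0.4673 -0.0751]]
dir 89.9457335431184 0.0461619349901421
floor screws scene [[ 0.58958192  0.19114009]
 [ 0.58854944 -0.18091664]] side [[ 0.58671313  0.18692839]
 [ 0.58700381 -0.18330164]]
stop top side [[0.56382359 0.20460198]
 [0.60989664 0.20420852]]
tape [[0.47891873 0.10027591]] mouth lips side [[ 0.55110785 -0.21389243]
 [ 0.61409619 -0.22087556]]
mouth lips scene [[ 0.62603759 -0.20668586]
 [ 0.56153154 -0.20659459]]
```

View pics/c1.png

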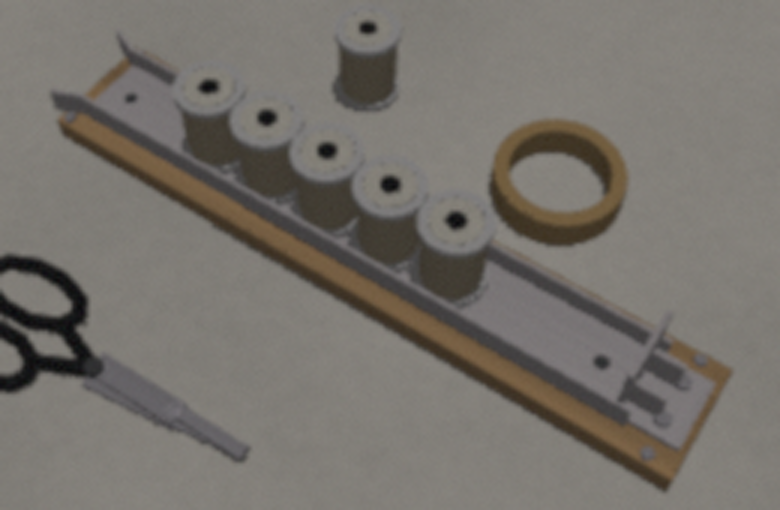

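The lane runs along world +y at x≈0.588. The stop face is near y≈0.20 and the back of spool5 near y≈-0.124. I'll close the fingers and turn the tool so its x points along the lane.

drive_tool:
  increments:
    - [[-1,0,0,0,0,0,-1],[-1,0,0,0,0,0,-1],[-1,0,0,0,0,0,-1],[-1,0,0,0,0,0,-1],[-1,0,0,0,0,0,-1]]

```text
clock: 0.72
tool_pos: [0.1551, -0.6049, 0.2305]
orientation: [-0.001, 0.941, 0.338, 0.0]
ft_force: [-0.3, -0.9, 0.5]
opening: -0.0001
gripper_force: 0.0
```

drive_tool:
  increments:
    - [[-1,0,0,0,0,0,-1],[-1,0,0,0,0,0,-1],[-1,0,0,0,0,0,-1],[-1,0,0,0,0,0,-1],[-1,0,0,0,0,0,-1]]

```text
clock: 1.35
tool_pos: [0.155, -0.605, 0.2305]
orientation: [-0.001, 0.846, 0.534, 0.0]
ft_force: [-0.1, 0.3, -0.5]
opening: 0.0
gripper_force: 0.0
```

drive_tool:
  increments:
    - [[-1,0,0,0,0,0,-1],[-1,0,0,0,0,0,-1],[-1,0,0,0,0,0,-1],[-1,0,0,0,0,0,-1],[-1,0,0,0,0,0,-1]]

```text
clock: 1.98
tool_pos: [0.1551, -0.6049, 0.2305]
orientation: [-0.001, 0.71, 0.704, 0.0]
ft_force: [-0.5, -0.3, 0.1]
opening: -0.0
gripper_force: 0.0
```

drive_tool:
  increments:
    - [[-1,40,40,0,0,0,-0.1],[-1,40,40,0,0,0,0],[-1,40,40,0,0,0,0],[-1,40,40,0,0,0,0],[-1,40,40,0,0,0,0]]

```text
clock: 2.6
tool_pos: [0.3568, -0.4045, 0.2308]
orientation: [-0.0, 0.708, 0.706, 0.0]
ft_force: [0.4, -0.6, -0.9]
opening: -0.0
gripper_force: 0.0
```

drive_tool:
  increments:
    - [[-1,40,40,0,0,0,0],[-1,40,40,0,0,0,0],[-1,40,40,0,0,0,0],[-1,40,40,0,0,0,0],[-1,0,0,0,0,0,0]]

```text
clock: 3.22
tool_pos: [0.5181, -0.2434, 0.2307]
orientation: [-0.001, 0.706, 0.708, 0.0]
ft_force: [-0.3, -0.5, 0.2]
opening: 0.0004
gripper_force: 0.0
```

drive_tool:
  increments:
    - [[-1,23,23,20,0,0,0],[-1,23,23,30,0,0,0],[-1,22,24,40,0,0,0],[-1,0,0,40,0,0,0],[-1,0,0,20,0,0,0]]

```text
clock: 3.85
tool_pos: [0.5839, -0.1785, 0.078]
orientation: [-0.003, 0.708, 0.706, -0.001]
ft_force: [0.2, -0.7, -0.9]
opening: -0.0004
gripper_force: 0.0
```

```bash
python3 - <<'E'
from h import *
s=observe();print(s["clock"],s["tool_pos"],s["orientation"],s["ft_force"])
a=save("side","d2.png");b=save("scene","s2.png")
c=lambda a,x,y:cv2.resize(a[y:y+190,x:x+200],None,fx=2,fy=2,interpolation=2)
cv2.imwrite("pics/c2.png",np.hstack([c(a,240,120),c(b,200,110)])[:,:,::-1])
E
```

```text
3.85 [ 0.583924   -0.17848927  0.07796286] [-0.00253027  0.70798736  0.70621943 -0.00126674] [ 0.17590583 -0.71980031 -0.90885404]
```

View pics/c2.png

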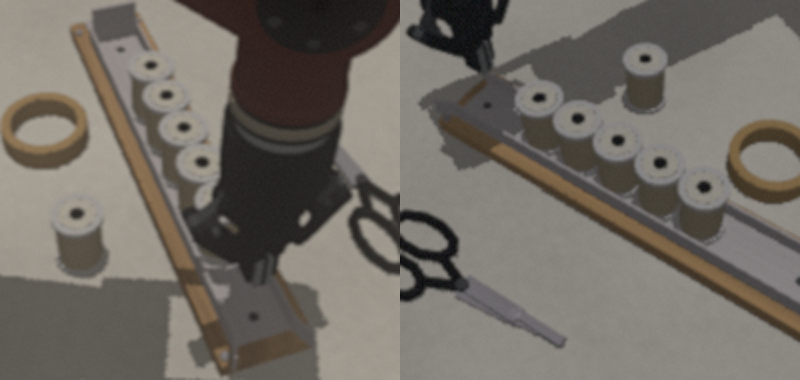

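The closed fingers are over the lane's empty rear, and the row and the bench things are undisturbed. I'll descend.

drive_tool:
  increments:
    - [[-1,0,0,0,0,0,0],[-1,0,0,15,0,0,0],[-1,0,0,15,0,0,0],[-1,0,0,10,0,0,0],[-1,0,0,0,0,0,0]]

```text
clock: 4.58
tool_pos: [0.5851, -0.1782, 0.0395]
orientation: [-0.002, 0.708, 0.706, -0.001]
ft_force: [-0.8, -0.2, 0.5]
opening: -0.0001
gripper_force: 0.0
```

drive_tool:
  increments:
    - [[-1,0,3,5,0,0,0],[-1,0,0,5,0,0,0],[-1,0,0,4,0,0,0],[-1,5,0,0,0,0,0],[-1,5,0,0,0,0,0]]

```text
clock: 5.2
tool_pos: [0.5895, -0.1684, 0.0273]
orientation: [-0.0, 0.708, 0.706, 0.0]
ft_force: [0.1, 0.6, 0.2]
opening: 0.0003
gripper_force: 0.0
```

drive_tool:
  increments:
    - [[-1,6,0,0,0,0,0],[-1,6,0,0,0,0,0],[-1,5,0,0,0,0,0],[-1,2,0,0,0,0,0],[-1,2,0,0,0,0,0]]

```text
clock: 5.82
tool_pos: [0.5896, -0.1477, 0.0273]
orientation: [0.0, 0.708, 0.706, -0.0]
ft_force: [-0.1, -0.0, -0.3]
opening: -0.0001
gripper_force: 0.0
```

drive_tool:
  increments:
    - [[-1,0,-1,2.3,0,0,0],[-1,2,0,0,0,0,0],[-1,2,0,0,0,0,0],[-1,2,0,0,0,0,0],[-1,1,0,0,0,0,0]]

```text
clock: 6.45
tool_pos: [0.5886, -0.1406, 0.0251]
orientation: [0.0, 0.708, 0.706, 0.0]
ft_force: [0.2, 0.2, -0.3]
opening: -0.0001
gripper_force: 0.0
```

drive_tool:
  increments:
    - [[-1,1.5,0,0,0,0,0],[-1,1.5,0,0,0,0,0],[-1,1.5,0,0,0,0,0],[-1,1.5,0,0,0,0,0],[-1,1.5,0,0,0,0,0]]

```text
clock: 7.08
tool_pos: [0.5888, -0.1342, 0.0252]
orientation: [0.001, 0.708, 0.706, -0.0]
ft_force: [0.2, -3.2, -0.5]
opening: -0.0002
gripper_force: 0.0
```

drive_tool:
  increments:
    - [[-1,2,0,0,0,0,0],[-1,2,0,0,0,0,0],[-1,2,0,0,0,0,0],[-1,2,0,0,0,0,0],[-1,2,0,0,0,0,0]]

```text
clock: 7.7
tool_pos: [0.5887, -0.1232, 0.0251]
orientation: [0.0, 0.708, 0.706, 0.0]
ft_force: [-0.3, -4.7, 0.2]
opening: 0.0003
gripper_force: 0.0
```

Contact came at y≈-0.135, and the row slides at about 4 N. I'll continue gently.

drive_tool:
  increments:
    - [[-1,3,0,0,0,0,0],[-1,3,0,0,0,0,0],[-1,3,0,0,0,0,0],[-1,3,0,0,0,0,0],[-1,3,0,0,0,0,0]]

```text
clock: 8.32
tool_pos: [0.5886, -0.1081, 0.025]
orientation: [0.0, 0.708, 0.706, 0.0]
ft_force: [-0.5, -4.6, -0.1]
opening: 0.0001
gripper_force: 0.0
```

drive_tool:
  increments:
    - [[-1,3,0,0,0,0,0],[-1,3,0,0,0,0,0],[-1,3,0,0,0,0,0],[-1,3,0,0,0,0,0],[-1,3,0,0,0,0,0]]

```text
clock: 8.95
tool_pos: [0.5886, -0.0931, 0.025]
orientation: [0.0, 0.708, 0.706, -0.0]
ft_force: [0.2, -3.9, 1.0]
opening: -0.0001
gripper_force: 0.0
```

drive_tool:
  increments:
    - [[-1,3,0,0,0,0,0],[-1,3,0,0,0,0,0],[-1,3,0,0,0,0,0],[-1,3,0,0,0,0,0],[-1,3,0,0,0,0,0]]

```text
clock: 9.57
tool_pos: [0.5886, -0.0781, 0.025]
orientation: [-0.0, 0.708, 0.706, -0.0]
ft_force: [0.3, -5.3, 1.0]
opening: 0.0001
gripper_force: 0.0
```

```bash
python3 - <<'E'
from h import *
a=save("side","d3.png");b=save("scene","s3.png")
c=lambda a,x,y:cv2.resize(a[y:y+190,x:x+200],None,fx=2,fy=2,interpolation=2)
cv2.imwrite("pics/c3.png",np.hstack([c(a,220,90),c(b,260,110)])[:,:,::-1])
E
```

```text
(no output)
```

View pics/c3.png

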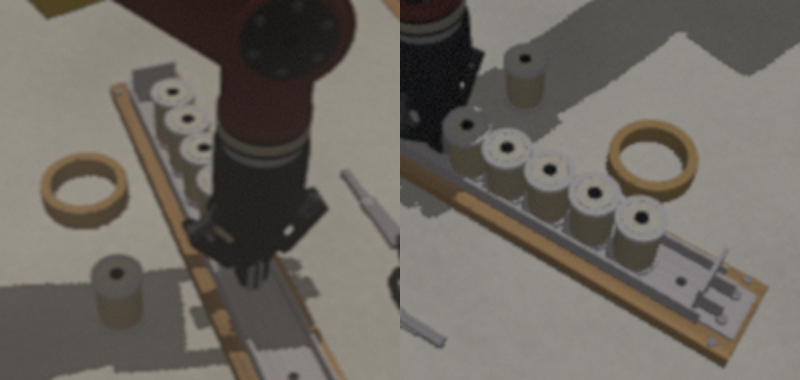

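The train is intact and upright; its front hole is at (641,217) in the right-hand crop and a few centimetres remain to the stop.

drive_tool:
  increments:
    - [[-1,2.5,0,0,0,0,0],[-1,2.5,0,0,0,0,0],[-1,2.5,0,0,0,0,0],[-1,2.5,0,0,0,0,0],[-1,2.5,0,0,0,0,0]]

```text
clock: 10.3
tool_pos: [0.5887, -0.0656, 0.025]
orientation: [0.0, 0.708, 0.706, 0.0]
ft_force: [-0.2, -4.3, 0.8]
opening: 0.0002
gripper_force: 0.0
```

drive_tool:
  increments:
    - [[-1,2,0,0,0,0,0],[-1,2,0,0,0,0,0],[-1,2,0,0,0,0,0],[-1,2,0,0,0,0,0],[-1,2,0,0,0,0,0]]

```text
clock: 10.92
tool_pos: [0.5888, -0.0557, 0.025]
orientation: [0.0, 0.708, 0.706, 0.0]
ft_force: [-1.0, -4.2, 1.3]
opening: 0.0003
gripper_force: 0.0
```

drive_tool:
  increments:
    - [[-1,1,0,0,0,0,0],[-1,1,0,0,0,0,0],[-1,1,0,0,0,0,0],[-1,1,0,0,0,0,0],[-1,1,0,0,0,0,0]]

```text
clock: 11.55
tool_pos: [0.5887, -0.0507, 0.025]
orientation: [-0.0, 0.708, 0.706, -0.0]
ft_force: [-0.8, -4.5, 1.6]
opening: 0.0002
gripper_force: 0.0
```

drive_tool:
  increments:
    - [[-1,1,0,0,0,0,0],[-1,1,0,0,0,0,0],[-1,1,0,0,0,0,0],[-1,1,0,0,0,0,0]]

```text
clock: 12.05
tool_pos: [0.5888, -0.0467, 0.025]
orientation: [0.0, 0.708, 0.706, -0.0]
ft_force: [-0.2, -4.6, 1.5]
opening: -0.0002
gripper_force: 0.0
```

drive_tool:
  increments:
    - [[-1,1,0,0,0,0,0],[-1,1,0,0,0,0,0]]

```text
clock: 12.3
tool_pos: [0.5887, -0.0447, 0.025]
orientation: [-0.0, 0.708, 0.706, -0.0]
ft_force: [0.1, -4.0, 1.6]
opening: 0.0003
gripper_force: 0.0
```

drive_tool:
  increments:
    - [[-1,1,0,0,0,0,0],[-1,1,0,0,0,0,0]]

```text
clock: 12.55
tool_pos: [0.5888, -0.0427, 0.025]
orientation: [-0.0, 0.708, 0.706, -0.0]
ft_force: [-0.9, -4.7, 1.2]
opening: 0.0002
gripper_force: 0.0
```

drive_tool:
  increments:
    - [[-1,0.7,0,0,0,0,0],[-1,0.7,0,0,0,0,0]]

```text
clock: 12.8
tool_pos: [0.5888, -0.0413, 0.025]
orientation: [-0.0, 0.708, 0.706, 0.0]
ft_force: [0.3, -4.6, 1.0]
opening: 0.0001
gripper_force: 0.0
```

drive_tool:
  increments:
    - [[-1,0.7,0,0,0,0,0],[-1,0.7,0,0,0,0,0]]

```text
clock: 13.05
tool_pos: [0.5887, -0.04, 0.025]
orientation: [-0.0, 0.708, 0.706, -0.0]
ft_force: [0.9, -4.8, 1.1]
opening: 0.0001
gripper_force: 0.0
```

```bash
python3 - <<'E'
from h import *
s=observe();print(s["tool_pos"],s["ft_force"])
b=save("scene","s4.png")
cv2.imwrite("pics/c4.png",cv2.resize(b[160:300,290:450],None,fx=4,fy=4,interpolation=2)[:,:,::-1])
E
```

```text
[ 0.58874674 -0.0399513   0.02498425] [ 0.9199894  -4.80462654  1.06854178]
```

View pics/c4.png

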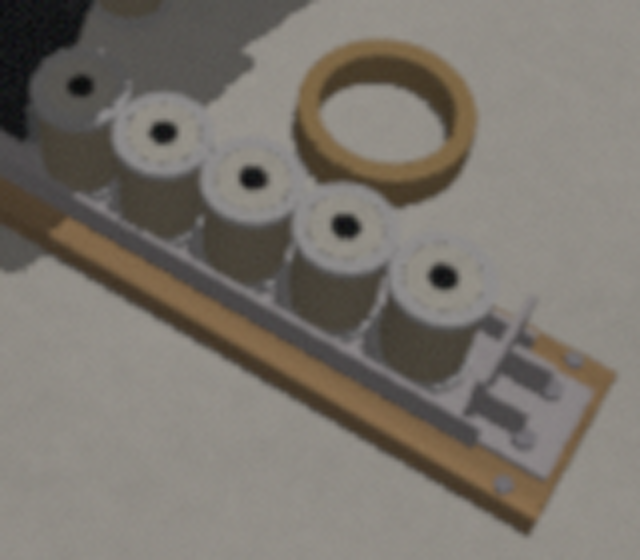

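The train is still whole and upright. A gap of a few mm is left between the front foot at about (462,380) and the stop at about (480,395).

drive_tool:
  increments:
    - [[-1,0.7,0,0,0,0,0],[-1,0.7,0,0,0,0,0],[-1,0.7,0,0,0,0,0]]

```text
clock: 13.48
tool_pos: [0.5887, -0.0378, 0.025]
orientation: [-0.0, 0.708, 0.706, -0.0]
ft_force: [-0.1, -4.8, 1.1]
opening: 0.0
gripper_force: 0.0
```

drive_tool:
  increments:
    - [[-1,0.7,0,0,0,0,0],[-1,0.7,0,0,0,0,0]]

```text
clock: 13.72
tool_pos: [0.5888, -0.0364, 0.025]
orientation: [-0.0, 0.708, 0.706, -0.0]
ft_force: [-0.3, -5.2, 1.6]
opening: -0.0002
gripper_force: 0.0
```

drive_tool:
  increments:
    - [[-1,0.7,0,0,0,0,0],[-1,0.7,0,0,0,0,0]]

```text
clock: 13.98
tool_pos: [0.5888, -0.035, 0.025]
orientation: [-0.0, 0.708, 0.706, -0.0]
ft_force: [0.2, -4.4, 2.5]
opening: 0.0003
gripper_force: 0.0
```

drive_tool:
  increments:
    - [[-1,0.7,0,0,0,0,0],[-1,0.7,0,0,0,0,0]]

```text
clock: 14.22
tool_pos: [0.5888, -0.0336, 0.025]
orientation: [-0.0, 0.708, 0.706, -0.0]
ft_force: [0.1, -4.2, 1.4]
opening: 0.0
gripper_force: 0.0
```

drive_tool:
  increments:
    - [[-1,0.5,0,0,0,0,0],[-1,0.5,0,0,0,0,0]]

```text
clock: 14.48
tool_pos: [0.5888, -0.0327, 0.025]
orientation: [-0.0, 0.708, 0.706, 0.0]
ft_force: [-0.3, -4.7, 1.4]
opening: 0.0001
gripper_force: 0.0
```

drive_tool:
  increments:
    - [[-1,0.5,0,0,0,0,0],[-1,0.5,0,0,0,0,0]]

```text
clock: 14.72
tool_pos: [0.5888, -0.0317, 0.025]
orientation: [-0.0, 0.708, 0.706, -0.0]
ft_force: [0.6, -5.0, 1.1]
opening: 0.0005
gripper_force: 0.0
```

drive_tool:
  increments:
    - [[-1,0.5,0,0,0,0,0],[-1,0.5,0,0,0,0,0]]

```text
clock: 14.98
tool_pos: [0.5889, -0.0312, 0.0251]
orientation: [0.0, 0.708, 0.706, -0.0]
ft_force: [-0.5, -6.4, 0.8]
opening: 0.0001
gripper_force: 0.0
```

```bash
python3 - <<'E'
from h import *
s=observe();print(s["tool_pos"],s["ft_force"])
b=save("scene","s5.png");a=save("side","d5.png")
c=lambda a,x,y:cv2.resize(a[y:y+100,x:x+80],None,fx=5,fy=5,interpolation=2)
cv2.imwrite("pics/c5.png",np.hstack([c(b,360,190),c(a,270,90)])[:,:,::-1])
E
```

```text
[ 0.58889777 -0.03121811  0.02508768] [-0.5178993  -6.36893938  0.83420618]
```

View pics/c5.png

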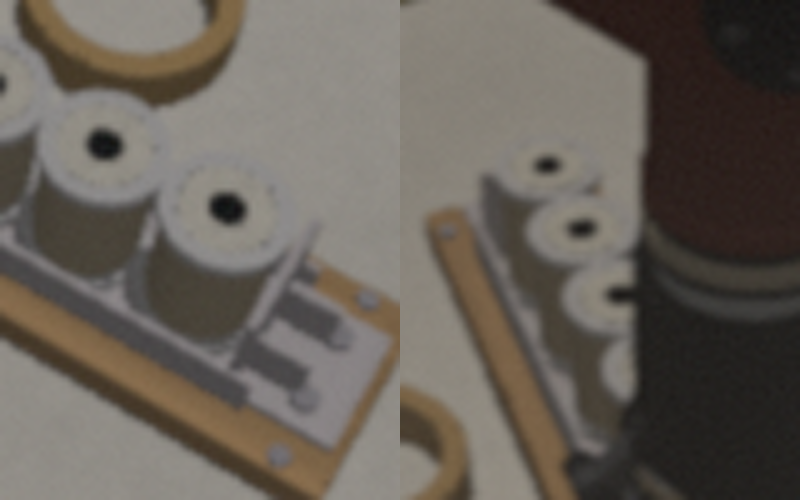

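Force is rising and the front flange is at the stop, near (300,240) in the crop. One more small press will confirm it.

drive_tool:
  increments:
    - [[-1,0.5,0,0,0,0,0],[-1,0.3,0,0,0,0,0]]

```text
clock: 15.32
tool_pos: [0.589, -0.031, 0.0252]
orientation: [0.001, 0.708, 0.706, -0.001]
ft_force: [-0.9, -8.7, 1.7]
opening: 0.0002
gripper_force: 0.0
```

drive_tool:
  increments:
    - [[-1,0.5,0,0,0,0,0],[-1,0,0,0,0,0,0]]

```text
clock: 15.58
tool_pos: [0.5891, -0.0309, 0.0252]
orientation: [0.001, 0.708, 0.706, -0.001]
ft_force: [0.1, -9.5, 1.3]
opening: -0.0003
gripper_force: 0.0
```

The row is firmly seated. I'll back off gently along the lane, then rise.

drive_tool:
  increments:
    - [[-1,-1,0,0,0,0,0],[-1,-2,0,0,0,0,0],[-1,-5,0,0,0,0,0],[-1,-12,0,0,0,0,0],[-1,-20,0,0,0,0,0]]

```text
clock: 16.2
tool_pos: [0.5885, -0.0697, 0.0248]
orientation: [-0.0, 0.708, 0.707, 0.0]
ft_force: [0.3, -0.3, -0.2]
opening: -0.0001
gripper_force: 0.0
```

drive_tool:
  increments:
    - [[-1,-20,0,0,0,0,0],[-1,-10,0,-20,0,0,0],[-1,0,0,-40,0,0,0],[-1,0,0,-50,0,0,0],[-1,0,0,-30,0,0,0]]

```text
clock: 16.82
tool_pos: [0.5904, -0.1005, 0.17]
orientation: [0.003, 0.708, 0.706, 0.002]
ft_force: [1.0, -0.2, 0.7]
opening: 0.0003
gripper_force: 0.0
```

drive_tool:
  increments:
    - [[-1,-40,-20,-10,0,0,0],[-1,-40,-20,0,0,0,0],[-1,-40,-20,0,0,0,0],[-1,-30,0,0,0,0,0],[-1,0,0,0,0,0,0]]

```text
clock: 17.45
tool_pos: [0.5283, -0.2519, 0.1769]
orientation: [0.001, 0.709, 0.705, 0.0]
ft_force: [-0.4, 0.5, 0.7]
opening: 0.0
gripper_force: 0.0
```

```bash
python3 - <<'E'
from h import *
s=observe();print(s["clock"],s["tool_pos"],s["ft_force"])
b=save("scene","s6.png");a=save("side","d6.png")
c=lambda a,x,y:cv2.resize(a[y:y+140,x:x+130],None,fx=3,fy=3,interpolation=2)
cv2.imwrite("pics/c6.png",np.hstack([c(b,310,150),c(a,240,100)])[:,:,::-1])
E
```

```text
17.45 [ 0.52830216 -0.25192139  0.1769088 ] [-0.4491163   0.52872895  0.72554653]
```

View pics/c6.png

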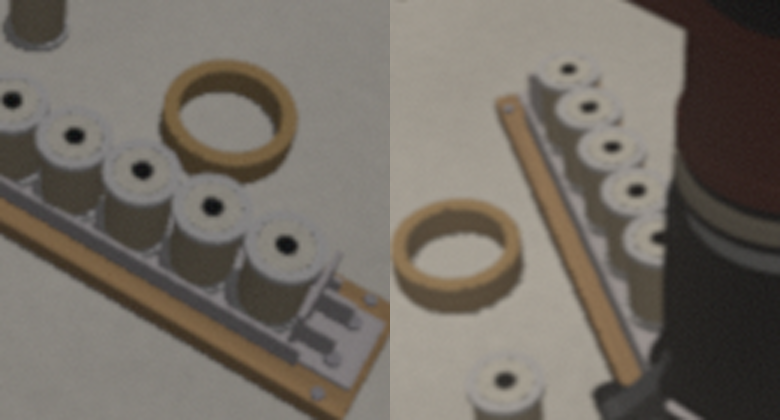

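The five spools stand upright and touching, with the front one against the stop (holes from (12,100) to (286,244) in the left crop). The arm is clear and the other things are unmoved.

```bash
python3 -c "
from plant import *
print(close_job())"
```

```text
the job is handed in; nothing more can be done
None
```

The five spools are pushed along the lane as one closed-up train, with the front spool against the end stop. The job is handed in with the arm clear, after about 17.5 s and with at most about 9.5 N read while pushing.

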